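# Clear the page and turn the binder's rigid leaf

### The arm

A 6-joint arm with a two-finger parallel gripper is mounted at the origin on a cart in front of the work surface, level with it; the furniture and walls round the work are solid. World frame = base frame: x ahead of the robot, y to its left, z up, the work surface at z = 0. Lengths are in m, angles in rad, forces in N, time in s.
With the tool pointing down it reaches from about 0.3 to 0.875 m from the base axis. Payload 6.4 kg.
Tool frame: the origin (TCP) lies at the very end of the fingers, on their centre line; the grasp point (between the pads) lies 19 mm behind it; z points along the fingers, y is the direction in which the jaws open and shut (so a half turn about z gives the same grasp; the last joint's range is limited). The gripper opens to 85 mm and grips with 20 to 120 N. Pads are 22 mm wide; open, the fingers measure 114 mm over their backs; the gripper's body (76 mm by 85 mm) begins 54 mm behind the grasp point. The pads swing forward as they close: fully open they stand 13 mm farther back than shut.
Start: joints at [1.095, 0.181, 1.607, -0, 1.354, -0.206], TCP at [0.153, 0.554, 0.231] pointing down, gripper open.
Joint ranges: [-2.99, 2.99], [-0.89, 2.07], [0.3, 2.58], [-1.14, 4.28], [0, 2.63], [-3.12, 3.12]. Speed limits (rad/s): [2.57, 2.57, 3.01, 3.14, 3.14, 3.14].

### API

Orientations are given as a unit quaternion [w, x, y, z].
In Python, from bench import telemetry, imaging, ctrl gives the robot as it stands.
- The arm moves only by the shell command python3 -m pendant 'ROWS' [OPENING]. ROWS is JSON, a list that holds one entry, the list of rows, each a list of 6 numbers: the shift along the tool's x, y, z in units of 200 mm (1.0 is 200 mm), then the turn, a rotation vector about the tool's x, y, z in units of pi rad (1.0 is pi rad). In form: [[[tx, ty, tz, rx, ry, rz], ...]]. A call has 1 to 12 rows; each row shifts and turns the pose as measured when the row begins, along the tool's axes as they then stand; what a row does not reach is not made up. A row lasts 1/8 s, in which the tool goes at most 62.5 mm and 10.7 degrees, less where a joint would pass 70% of its speed; a pose out of reach is approached as far as the arm can. A call with a number of a shift or a turn outside -1 to 1 is refused whole. A call with a gripper value outside its range is refused whole. OPENING is the closure, from 0 (fully open) to 1 (shut), set as the call begins (- or left out, the last holds). The fingers move at their own pace and stop on an object; the grip force is fixed at half the most. Time passes only in rows, so rows that do not move let the fingers close. It gives the time, the measured TCP pose, the force and the opening at its end, in the units of the state.
- telemetry.get_obs(): the state, without advancing time (a new reading comes with each control period).
- imaging.camera(name): name is "scene" or "top" or "wrist"; returns a dict with "pixels" (420x560x3 uint8, blue, green, red), "vfov" (degrees; the focal length in pixels is half the picture's height over the tangent of half this angle, whatever the lens; pixels are square), "cx", "cy" (the principal point, pixels), "R" (3x3) and "t" (3): a world point X has camera coordinates R X + t. Camera axes: x right, y down, z forward; pixel columns grow to the right and rows downward; lengths in m; the calibration is good to about 2 mm. A picture is of the moment at which its call begins. There is no depth.
- ctrl.hand_in(): hands the job in, once; it reports no verdict.
The state is a dict: "time_s": time; "q": joint angles; "dq": joint speeds; "joint_efforts": joint torques, N m; "eef_pos": TCP position; "eef_rot": TCP orientation; "wrist_force": force on the tool from outside, world axes, zero at the start; "torque": the same for the moment, N m; "opening": opening from 0.0 (shut) to 1.0 (fully open).
Only numpy, scipy, OpenCV 4.12 (cv2) and the standard library are available. Lean on these libraries where they do the work, as an engineer would, in place of code of your own. Each camera call takes 0.05 s, during which the arm holds its last target.

### The job

Turn the leaf of the bench binder that stands half up on the right over the spine, so that it lies fully flat on the left page. First push the tape roll that is lying on the left page off the binder, so that it lies flat on the worktop. Do all of it by pushing with the fingers: do not grip, pinch or lift anything, do not shove the binder out of its place, and leave the small pot, the stopper and the timer beside it where they are.

Things in the scene. Friction and masses are not known exactly. Their poses are not given: they have to be found in the camera images.
- binder: Open bench binder, loose but heavy (1.6 kg), lying flat on the worktop: two grey 8 mm boards with ruled white sheets, joined by a black spine; 200 mm along the spine by 320 mm across. Origin: centre of its underside, below the spine. x runs along the spine (away from the robot at yaw 0), y points left across the left page (the boards end at y = +160 and -160 mm), z up.
- spine_mid (a point): The middle of the hinge pin of the spine, 11.5 mm above the worktop; the leaf turns about the line through it along the binder's x.
- left_page (a point): Centre of the upper face of the left page (board), 8 mm above the worktop, 86 mm left of the spine.
- leaf (a joint): Angle of the rigid leaf about the spine: 0 = flat on the right page, pi/2 = upright, 3.14 = flat on the left page (end stop). It starts half up at 0.4 to 0.75. The hinge is stiff (0.17 N m): the leaf stays where it is left and needs about 2 N at its edge; it does not fall shut by itself.
- leaf_edge (a point): Middle of the leaf's free edge, 150 mm from the hinge pin. The leaf is an aluminium frame 190 mm long along the spine, 6 mm thick, weighing 0.15 kg, with a white ruled card on each face. The point moves with the leaf.
- card_under: White card, 174 x 128 x 3 mm, that forms the leaf's face looking down at joint 0 and up at 3.14. Origin at its middle, 78 mm from the hinge pin.
- card_upper: White card, 174 x 128 x 3 mm, that forms the leaf's face looking up at joint 0 and down at 3.14. Origin at its middle. The fingers pressing on both cards at once is a pinch.
- roll: Green roll of tape, 64 mm across, 19 mm high, lying flat on the left page; loose. Origin: centre of its underside.
- red_pot: Small white sample pot with a red screw cap, 29 mm across, 46 mm high, standing on the worktop past the far edge of the left page. Bystander; origin: centre of its underside.
- stopper: Black rubber stopper, 29 mm across, 30 mm high, standing on the worktop to the right of the binder. Bystander; origin: centre of its underside.
- timer: White bench timer, 66 x 66 x 16 mm, lying on the worktop past the far edge of the right page. Bystander; origin: centre of its underside.

How it is judged:
On the way, in this order (a step that is already met when the one before it is completed fails the run):
1. the tape roll lies flat on the worktop, off the binder, while the leaf is not yet turned over (height (world z) of roll between -0.004 and 0.004 m and angle between roll's own z axis and vertical below 0.08 rad and value of joint leaf below 2 rad), for 0.2 s.
2. the leaf lies flat on the left page (value of joint leaf above 3.05 rad), for 0.2 s.
At the end, for the whole second after the job is handed in: The leaf lies flat on the left page (joint over 3.05 rad), the tape roll is at rest flat on the worktop off the binder, the binder is within 30 mm of where it was and the pot, stopper and timer within 20 mm (height (world z) of roll between -0.004 and 0.004 m and angle between roll's own z axis and vertical below 0.08 rad and value of joint leaf above 3.05 rad and linear speed of roll below 0.02 m/s and distance of binder from where it was at the start of the episode below 0.03 m and distance of each of red_pot, stopper, timer from where it was at the start of the episode below 0.02 m); the robot touches nothing.
It fails at once if the tape roll is lifted (height (world z) of roll above 0.03 m).
It fails at once if the leaf is pinched: fingers press on both of its faces (contact force between each of card_under, card_upper and the fingers above 1 N).
It fails at once if the binder is lifted or tipped (height (world z) of binder above 0.012 m or angle between binder's own z axis and vertical above 0.1 rad).
It fails at once if the binder is shoved out of its place (distance of binder from where it was at the start of the episode above 0.03 m).
It fails at once if a bystander is moved or lifted (distance of any of red_pot, stopper, timer from where it was at the start of the episode above 0.02 m).
It also fails if it takes over 58 s, if anything falls off the work surface, if the arm or the gripper's body presses on something with over 40 N, if the wrist force passes 120 N, or if a joint passes its speed limit or range.

## Working session

There is one attempt and no reset: what is moved stays moved. The work goes in short steps, Python scripts to look and compute and a shell command to move; the robot and the scene stay as the last step left them, time stands still between calls to the robot, and variables do not carry over. Pictures are saved under pics/ and viewed, and the job is handed in when it is done.

```bash
ls; mkdir -p pics; python3 - <<'E'
from bench import telemetry, imaging
import cv2
print(telemetry.get_obs())
for n in ["scene","top","wrist"]:
    c=imaging.camera(n); cv2.imwrite(f"pics/{n}0.png",c["pixels"]); print(n,c["vfov"],c["cx"],c["cy"],c["R"],c["t"])
E
```

```text
pics
{'time_s': 0.0, 'q': array([ 1.09469523e+00,  1.81527840e-01,  1.60799381e+00, -5.75979993e-07,
        1.35381054e+00, -2.06319712e-01]), 'dq': array([ 0.00153339, -0.00120075, -0.00034279,  0.00058646,  0.00062506,
       -0.00085153]), 'joint_efforts': array([-9.01214589e-04, -4.44873083e+01, -3.51337767e+01, -1.93564829e-04,
        9.17061581e-03,  8.04082561e-05]), 'eef_pos': array([0.15298719, 0.55370603, 0.23039844]), 'eef_rot': array([-2.90785135e-04,  1.34481885e-01,  9.90915671e-01, -8.19724228e-04]), 'wrist_force': array([-0.15131439,  0.03251453, -0.15176711]), 'torque': array([ 0.00162646, -0.04888989, -0.00871301]), 'opening': 0.9982102536365586}
scene 49.21624949928858 280.9207397700956 212.26123620354858 [[ 0.62316546 -0.78198026  0.01310297]
 [-0.44110121 -0.36525275 -0.81976835]
 [ 0.64582856  0.50507158 -0.57254534]] [-0.31774168  0.33042002  0.47432048]
top 57.45502227006485 272.277918722914 209.49229420375846 [[-0.0222241  -0.99960102  0.01743256]
 [-0.99265357  0.0199886  -0.11932876]
 [ 0.1189327  -0.01995646 -0.99270174]] [0.05527306 0.60268971 0.83243199]
wrist 59.36388918143876 279.02960482638247 211.78765833744038 [[ 0.26672152  0.96377044 -0.00248424]
 [ 0.92723413 -0.25590544  0.27340314]
 [ 0.26286213 -0.07522597 -0.96189633]] [-0.57472484 -0.03500306  0.37835009]
```

View pics/scene0.png

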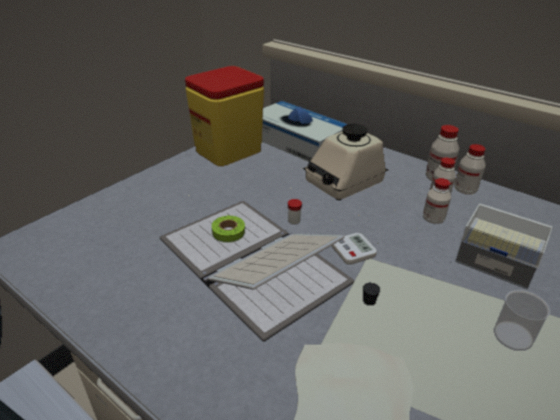

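View pics/top0.png

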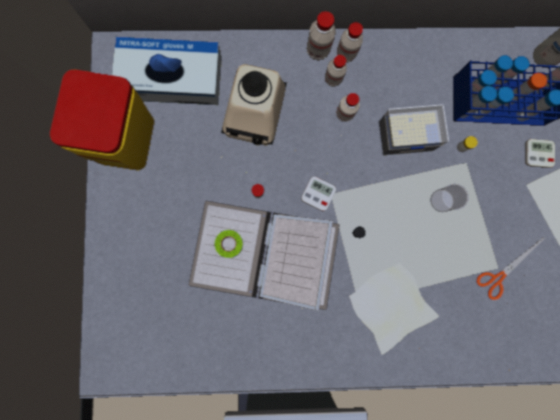

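View pics/wrist0.png

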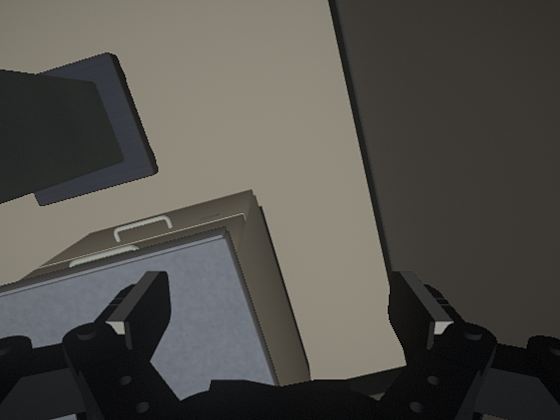

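```bash
python3 - <<'E'
import cv2
a=cv2.imread("pics/top0.png")[170:320,180:380]; cv2.imwrite("pics/top0c.png",cv2.resize(a,(800,600),interpolation=cv2.INTER_CUBIC))
a=cv2.imread("pics/scene0.png")[190:340,150:350]; cv2.imwrite("pics/scene0c.png",cv2.resize(a,(800,600),interpolation=cv2.INTER_CUBIC))
E
cat > h.py <<'E'
import numpy as np, json, cv2
from bench import telemetry, imaging
from scipy.spatial.transform import Rotation as Ro
def f(c): return 210/np.tan(np.radians(c["vfov"]/2))
def ray(c,u,v,z):
    R=np.array(c["R"]);t=np.array(c["t"]); d=R.T@np.array([(u-c["cx"])/f(c),(v-c["cy"])/f(c),1]); o=-R.T@t
    return o+d*(z-o[2])/d[2]
def proj(c,X):
    p=np.array(c["R"])@np.array(X)+c["t"]; return p[0]/p[2]*f(c)+c["cx"],p[1]/p[2]*f(c)+c["cy"]
def tool():
    o=telemetry.get_obs(); q=o["eef_rot"]; return o,np.array(o["eef_pos"]),Ro.from_quat([q[1],q[2],q[3],q[0]])
E
```

```text
(no output)
```

View pics/top0c.png

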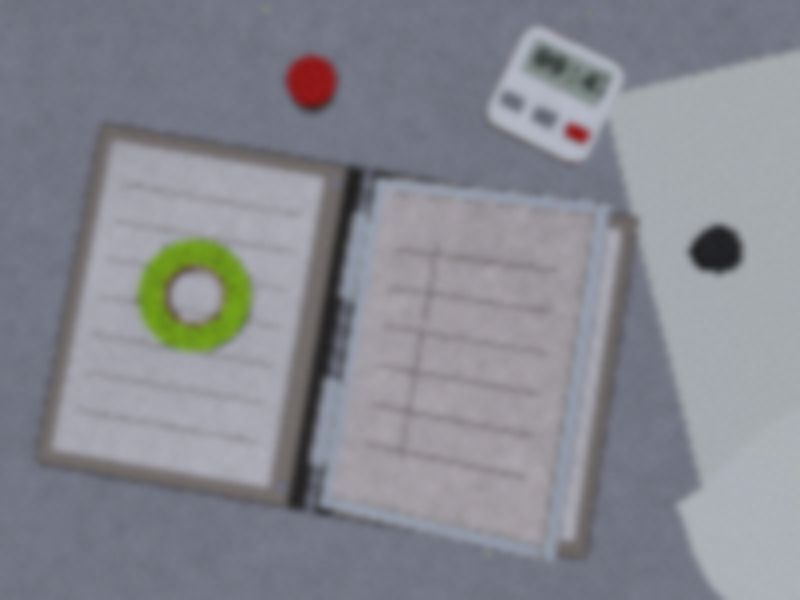

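View pics/scene0c.png

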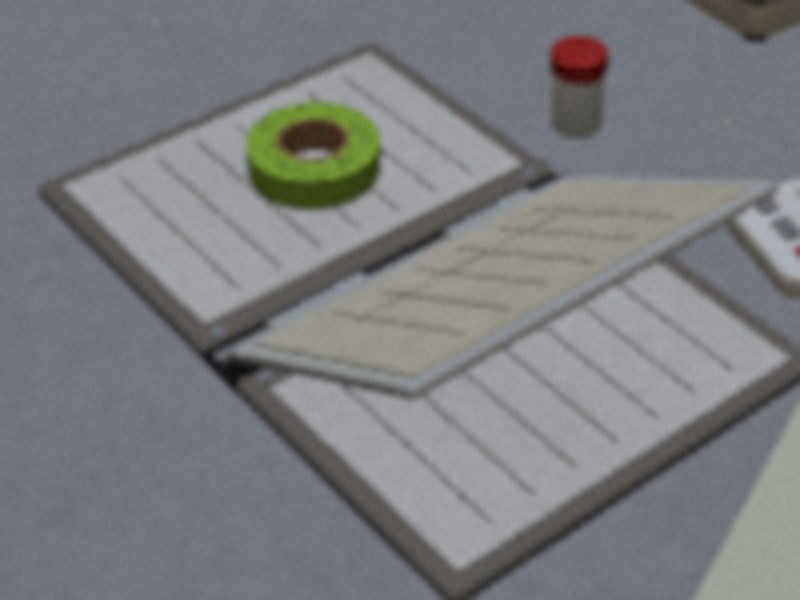

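The top crop shows the left board corners at crop (106,125) and (40,462), the right ones at (636,215) and (585,557). The roll centre is at (195,296), the red cap at (312,82), the timer at (557,95) and the stopper at (717,249).

```bash
python3 - <<'E'
from h import *
c=imaging.camera("top"); P=lambda u,v,z: ray(c,180+u/4-.4,170+v/4-.4,z)
L=[P(106,125,.008),P(40,462,.008),P(585,557,.008),P(636,215,.008)]
for p in L: print(p.round(4))
for i in range(4): print(np.linalg.norm(L[i]-L[i-1]))
m=sum(L)/4; ax=(L[0]-L[1]+L[3]-L[2]); yaw=np.arctan2(ax[1],ax[0]); print("centre",m,"yaw",yaw,)
ay=L[0]-L[3]+L[1]-L[2];print("yaw2",np.arctan2(ay[1],ay[0])-np.pi/2)
ex=np.array([np.cos(yaw),np.sin(yaw),0]);ey=np.array([-ex[1],ex[0],0])
for n,u,v,z in [("roll",195,296,.025),("cap",312,82,.046),("timer",557,95,.016),("stopper",717,249,.03)]:
    p=P(u,v,z);d=p-m;print(n,p.round(4),"binder xy",d@ex,d@ey)
# leaf edge corners in top: fit angle
s=imaging.camera("scene")
for th in np.arange(.35,.8,.05):
    r=[]
    for x in (-.095,.095):
        X=m+ex*x-ey*np.cos(th)*.15; X[2]=.0115+.15*np.sin(th)
        u,v=proj(c,X);r+=[(u-180)*4,(v-170)*4]; u,v=proj(s,X); r+=[(u-150)*4,(v-190)*4]
    print(round(th,2),np.round(r))
E
```

```text
[0.6305 0.1962 0.008 ]
[0.4376 0.2339 0.008 ]
[ 0.3772 -0.0748  0.008 ]
[ 0.5713 -0.1122  0.008 ]
0.31399121173124644
0.1965763322012834
0.31454083631311314
0.1977275912301069
centre [0.50414246 0.06078064 0.008     ] yaw -0.19187264527111297
yaw2 -0.1913769075093834
roll [0.5292 0.1435 0.025 ] binder xy 0.008843540179464206 0.0859722600172772
cap [0.6471 0.0748 0.046 ] binder xy 0.13765965444466532 0.04097872547777636
timer [ 0.6418 -0.0674  0.016 ] binder xy 0.15960492331911144 -0.09960907168751831
stopper [ 0.5493 -0.1533  0.03  ] binder xy 0.08510414477823368 -0.20153752180688342
0.35 [570. 557. 437. 456. 623. 207. 798. 239.]
0.4 [567. 558. 432. 437. 621. 205. 795. 223.]
0.45 [563. 559. 426. 419. 617. 203. 791. 206.]
0.5 [559. 560. 420. 400. 613. 201. 786. 190.]
0.55 [553. 560. 413. 381. 608. 199. 781. 173.]
0.6 [547. 561. 405. 362. 603. 196. 775. 156.]
0.65 [540. 561. 397. 342. 597. 194. 768. 139.]
0.7 [532. 561. 389. 323. 589. 191. 761. 122.]
0.75 [524. 561. 380. 304. 582. 188. 754. 105.]
```

```bash
cat >> h.py <<'E'
M=np.array([.5041,.0608,0]); YAW=-.1916
EX=np.array([np.cos(YAW),np.sin(YAW),0]); EY=np.array([-EX[1],EX[0],0]); EZ=np.array([0,0,1.])
B=np.c_[EX,EY,EZ]
def st():
    o,p,r=tool(); Mx=B.T@r.as_matrix()
    print("t",round(o["time_s"],2),"bind",(B.T@(p-M)).round(4),"F_b",(B.T@o["wrist_force"]).round(2),"open",round(o["opening"],3)); print("toolx,y,z in binder\n",Mx.T.round(3))
    return p,r
def to(bx,by,bz,tilt=None):
    "units to reach binder point; tilt: tool z=(0,sin,-cos) in binder, tool y=+EX"
    p,r=st(); d=r.inv().apply(M+B@[bx,by,bz]-p)/.2
    print("shift",d.round(3))
    if tilt is not None:
        z=np.array([0,np.sin(tilt),-np.cos(tilt)]);y=np.array([1.,0,0]);x=np.cross(y,z)
        R=Ro.from_matrix(B@np.c_[x,y,z]); print("turn",((r.inv()*R).as_rotvec()/np.pi).round(4))
E
python3 -m pendant '[[[0,0,0,0,0,0.0594],[0,0,0,0,0,0.0594],[0,0,0,0,0,0.0594],[0,0,0,0,0,0.0594],[0,0,0,0,0,0.0594],[0,0,0,0,0,0.0594],[0,0,0,0,0,0.0594],[0,0,0,0,0,0.0594]]]' 0.6
python3 -c "
from h import *
to(.009,.025,.12,0)"
```

```text
time_s: 1.25
eef_pos: [0.1527, 0.5531, 0.2294]
eef_rot: [0.001, 0.776, 0.631, -0.002]
wrist_force: [-0.2, 0.4, -0.2]
opening: 0.395
t 1.25 bind [-0.4388  0.4164  0.2294] F_b [-0.25  0.31 -0.17] open 0.395
toolx,y,z in binder
 [[ 0.013  1.    -0.003]
 [ 1.    -0.013 -0.001]
 [-0.001 -0.003 -1.   ]]
shift [-1.927  2.264  0.551]
turn [-0.0003  0.0011 -0.004 ]
```

```bash

python3 -m pendant '[[[-0.19,0.226,0.04,0,0,0],[-0.19,0.226,0.04,0,0,0],[-0.19,0.226,0.04,0,0,0],[-0.19,0.226,0.04,0,0,0],[-0.19,0.226,0.04,0,0,0],[-0.19,0.226,0.04,0,0,0],[-0.19,0.226,0.04,0,0,0],[-0.19,0.226,0.04,0,0,0],[-0.19,0.226,0.04,0,0,0],[-0.19,0.226,0.04,0,0,0]]]'
python3 -c "
from h import *
to(.009,.026,.12,0)"
```

```text
time_s: 2.5
eef_pos: [0.5276, 0.0788, 0.1497]
eef_rot: [0.001, 0.774, 0.633, 0.002]
wrist_force: [0.5, 0.7, 0.3]
opening: 0.399
t 2.5 bind [0.0196 0.0221 0.1497] F_b [0.36 0.75 0.3 ] open 0.399
toolx,y,z in binder
 [[ 0.008  1.     0.002]
 [ 1.    -0.008  0.005]
 [ 0.005  0.002 -1.   ]]
shift [ 0.019 -0.054  0.148]
turn [ 0.0015 -0.0007 -0.0024]
```

```bash

python3 -m pendant '[[[0.019,-0.054,0.1,0,0,0],[0,0,0.15,0,0,0],[0,0,0.1,0,0,0],[0,0,0.1,0,0,0]]]'
python3 - <<'E'
from h import *
to(.009,.026,.012,0)
for n in ["scene","top","wrist"]:
    c=imaging.camera(n); cv2.imwrite(f"pics/{n}1.png",c["pixels"])
a=cv2.imread("pics/scene1.png")[150:330,120:360];cv2.imwrite("pics/scene1c.png",cv2.resize(a,(800,600),interpolation=cv2.INTER_CUBIC))
E
```

```text
time_s: 3.0
eef_pos: [0.5226, 0.0792, 0.0582]
eef_rot: [0.003, 0.777, 0.63, 0.004]
wrist_force: [1.0, -0.2, -0.1]
opening: 0.401
t 3.0 bind [0.0147 0.0216 0.0582] F_b [ 0.97 -0.02 -0.15] open 0.401
toolx,y,z in binder
 [[ 0.016  1.     0.002]
 [ 1.    -0.016  0.009]
 [ 0.009  0.002 -1.   ]]
shift [ 0.021 -0.031  0.231]
turn [ 0.003  -0.0008 -0.0052]
```

View pics/scene1c.png

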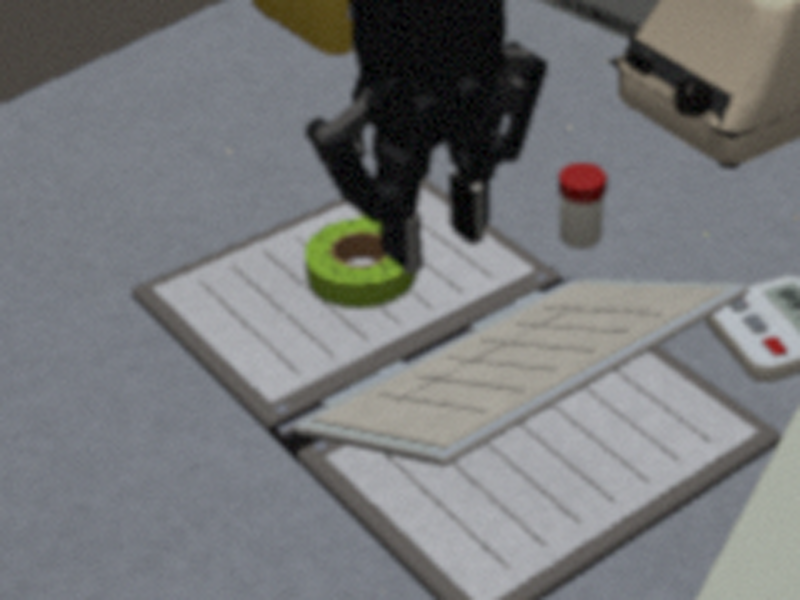

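View pics/wrist1.png

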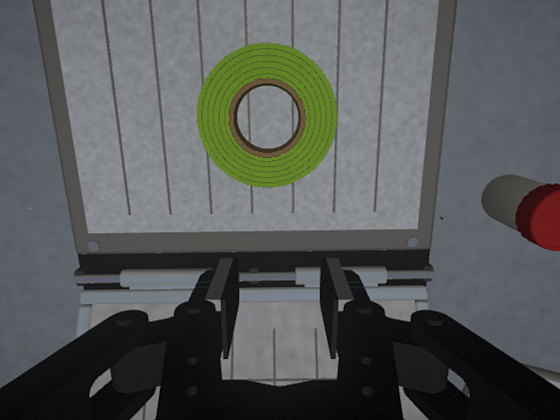

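Wrist view: the roll is centred at (267,115) and the fingers at (279,300) are still above the spine and free. Going down left of the spine.

```bash

python3 -m pendant '[[[0.06,-0.035,0,0,0,0],[0,0,0,0,0,-0.004],[0,0,0.1,0,0,0],[0,0,0.08,0,0,0],[0,0,0.02,0,0,0]]]'
python3 - <<'E'
from h import *
to(.008,.17,.013,0)
for n in ["scene","wrist"]:
    c=imaging.camera(n); cv2.imwrite(f"pics/{n}2.png",c["pixels"])
a=cv2.imread("pics/scene2.png")[150:330,120:360];cv2.imwrite("pics/scene2c.png",cv2.resize(a,(800,600),interpolation=cv2.INTER_CUBIC))
E
```

```text
time_s: 3.78
eef_pos: [0.5208, 0.0945, 0.0215]
eef_rot: [0.005, 0.771, 0.636, 0.006]
wrist_force: [-1.0, 0.7, 0.2]
opening: 0.399
t 3.77 bind [0.01   0.0363 0.0215] F_b [-1.13  0.5   0.23] open 0.399
toolx,y,z in binder
 [[-0.     1.     0.003]
 [ 1.     0.     0.015]
 [ 0.015  0.003 -1.   ]]
shift [ 0.668 -0.01   0.044]
turn [ 0.0048 -0.001   0.0001]
```

View pics/scene2c.png

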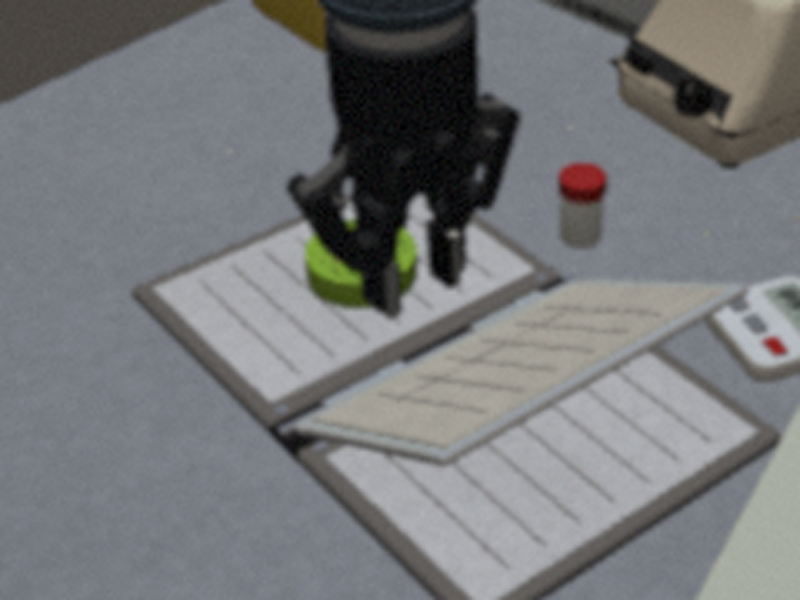

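View pics/wrist2.png

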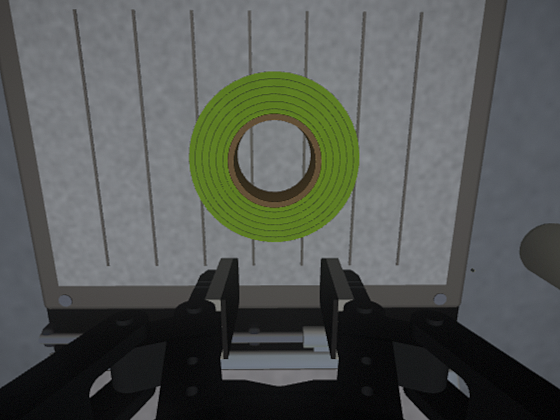

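The roll at (274,157) is centred before the fingers. Lower to about 14 mm and push slowly left.

```bash

python3 -m pendant '[[[0,-0.01,0.03,0.005,0,0],[0.03,0,0.02,0,0,0],[0.05,0,0,0,0,0],[0.05,0,0,0,0,0],[0.05,0,0,0,0,0],[0.05,0,0,0,0,0]]]'
python3 - <<'E'
from h import *
to(.008,.17,.013,0)
E
```

```text
time_s: 4.62
eef_pos: [0.5296, 0.1429, 0.0127]
eef_rot: [-0.001, 0.772, 0.636, 0.002]
wrist_force: [0.3, 0.2, 0.4]
opening: 0.402
t 4.62 bind [0.0094 0.0855 0.0127] F_b [0.22 0.23 0.42] open 0.402
toolx,y,z in binder
 [[ 0.     1.     0.004]
 [ 1.    -0.     0.001]
 [ 0.001  0.004 -1.   ]]
shift [ 0.423 -0.007  0.   ]
turn [ 0.0003 -0.0012 -0.0001]
```

```bash

python3 -m pendant '[[[0.05,0,0,0,0,0],[0.05,0,0,0,0,0],[0.05,0,0,0,0,0],[0.05,0,0,0,0,0],[0.05,0,0,0,0,0],[0.05,0,0,0,0,0],[0.04,0,0,0,0,0],[0.03,0,0,0,0,0]]]'
python3 - <<'E'
from h import *
to(.008,.175,.013,0)
for n in ["scene","wrist"]:
    c=imaging.camera(n); cv2.imwrite(f"pics/{n}3.png",c["pixels"])
a=cv2.imread("pics/scene3.png")[150:330,120:360];cv2.imwrite("pics/scene3c.png",cv2.resize(a,(800,600),interpolation=cv2.INTER_CUBIC))
E
```

```text
time_s: 5.62
eef_pos: [0.5447, 0.2213, 0.013]
eef_rot: [-0.001, 0.771, 0.636, 0.002]
wrist_force: [0.7, -0.4, -0.6]
opening: 0.397
t 5.62 bind [0.0092 0.1653 0.013 ] F_b [ 0.79 -0.25 -0.63] open 0.397
toolx,y,z in binder
 [[-0.001  1.     0.004]
 [ 1.     0.001  0.001]
 [ 0.001  0.004 -1.   ]]
shift [ 0.048 -0.006  0.   ]
turn [ 0.0003 -0.0012  0.0002]
```

View pics/scene3c.png

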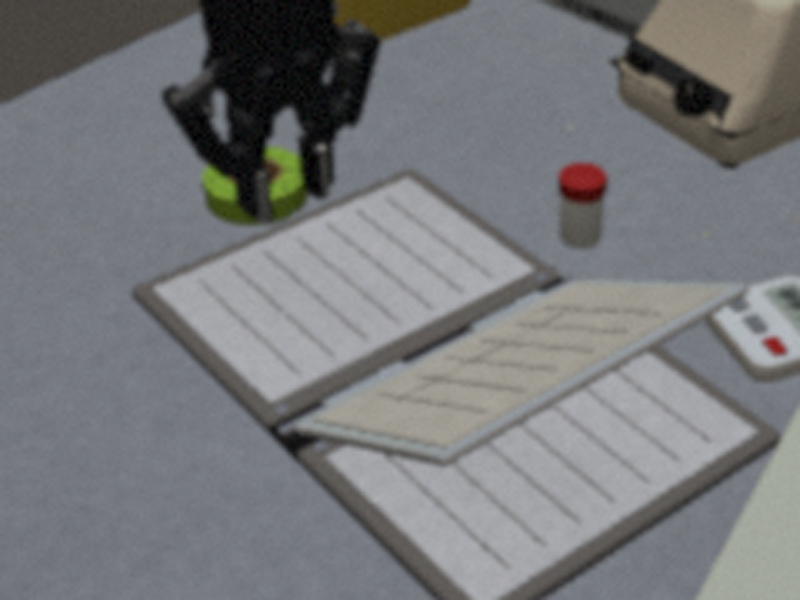

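View pics/wrist3.png

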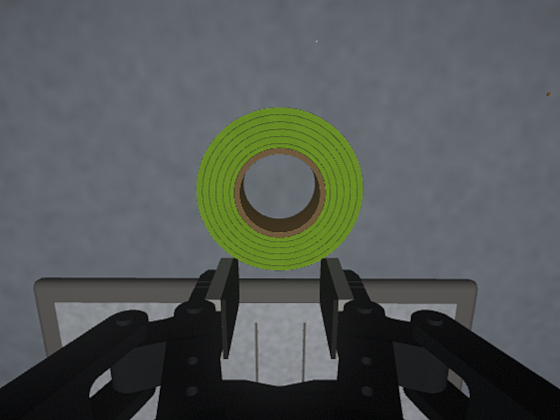

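The roll lies flat on the worktop, clear of the board (wrist view: green disc bottom edge at row 270, board edge at row 280). Back off, rise, go over to the right.

```bash

python3 -m pendant '[[[-0.04,0,0,0,0,0],[-0.04,0,-0.05,0,0,0],[0,0,-0.2,0,0,0],[0,0,-0.3,0,0,0],[0,0,-0.3,0,0,0],[0,0,-0.1,0,0,0],[-0.28,0,0,0,0,0],[-0.28,0,0,0,0,0],[-0.28,0,0,0,0,0],[-0.28,0,0,0,0,0],[-0.28,0,0,0,0,0],[-0.28,0,0,0,0,0]]]'
python3 - <<'E'
from h import *
to(0,-.2,.17,.5236)
E
```

```text
time_s: 7.22
eef_pos: [0.4734, -0.14, 0.2167]
eef_rot: [0.004, 0.771, 0.636, 0.005]
wrist_force: [0.6, -0.4, 0.5]
opening: 0.405
t 7.22 bind [ 0.0081 -0.203   0.2167] F_b [ 0.63 -0.27  0.46] open 0.405
toolx,y,z in binder
 [[-0.     1.     0.002]
 [ 1.     0.     0.012]
 [ 0.012  0.002 -1.   ]]
shift [ 0.014 -0.044  0.233]
turn [0.0038 0.1659 0.0012]
```

```bash

python3 -m pendant '[[[0,-0.04,0,0.004,0.0555,0],[0,0,0,0,0.0555,0],[0,0,0,0,0.0555,0],[0,0,0,0,0,0]]]'
python3 - <<'E'
from h import *
to(0,-.175,.05,.5236)
c=imaging.camera("top"); cv2.imwrite("pics/top4.png",c["pixels"])
E
```

```text
time_s: 7.72
eef_pos: [0.4632, -0.1451, 0.2205]
eef_rot: [-0.165, 0.745, 0.612, 0.208]
wrist_force: [0.1, 0.5, 0.1]
opening: 0.402
t 7.72 bind [-0.001  -0.2099  0.2205] F_b [0.05 0.48 0.1 ] open 0.402
toolx,y,z in binder
 [[ 0.002  0.859  0.511]
 [ 1.    -0.007  0.008]
 [ 0.011  0.511 -0.859]]
shift [-0.286 -0.003  0.822]
turn [ 0.0034 -0.0041 -0.0007]
```

View pics/top4.png

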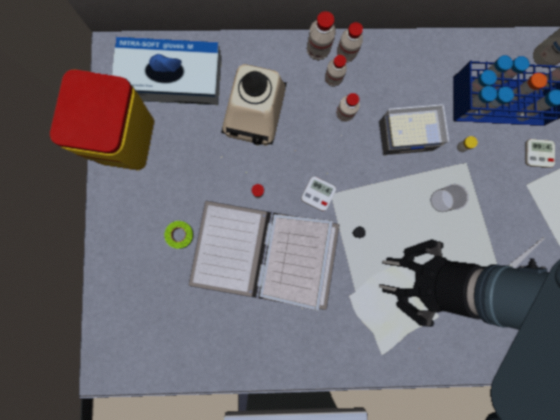

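```bash

python3 -m pendant '[[[-0.1,0,0.2,0.003,-0.004,0],[-0.1,0,0.25,0,0,0],[-0.08,0,0.25,0,0,0],[0,0,0.1,0,0,0],[0,0,0,0,0,0]]]'
cat > arc.py <<'E'
from h import *
d=np.array([.5,-.866]);n=np.array([.866,.5])
def T(th,s=.025,rc=.125):
    l=np.array([-np.cos(th),np.sin(th)]);u=np.array([-np.sin(th),-np.cos(th)]);h=np.array([0,.0115])
    if th<np.pi/3: return h+.15*l+.003*u+d*s-n*.011
    if th<2.618: return h+rc*l+.003*u-n*.011
    return h+rc*l+.003*u+n*.011
def tips():
    print("rows for theta steps:"); 
    ths=[.52,.7,.87,1.04,1.2,1.4,1.6,1.8,2,2.2,2.4,2.6]
    P=[T(t) for t in ths]
    for i,t in enumerate(ths):
        dd=(P[i]-P[i-1])/.2 if i else np.zeros(2); print(t,P[i].round(3),"x,z",(dd@n).round(3),(dd@d).round(3))
E
python3 - <<'E'
from arc import *
tips(); p=T(.52); to(0,p[0],p[1],.5236)
for k in ["scene","top"]:
    c=imaging.camera(k); cv2.imwrite(f"pics/{k}5.png",c["pixels"])
a=cv2.imread("pics/scene5.png")[150:390,150:470];cv2.imwrite("pics/scene5c.png",cv2.resize(a,(800,600),interpolation=cv2.INTER_CUBIC))
E
```

```text
time_s: 8.4
eef_pos: [0.4729, -0.1131, 0.0549]
eef_rot: [-0.154, 0.744, 0.62, 0.194]
wrist_force: [-1.3, -0.0, 0.9]
opening: 0.4
rows for theta steps:
0.52 [-0.129  0.056] x,z 0.0 0.0
0.7 [-0.114  0.079] x,z 0.121 -0.06
0.87 [-0.096  0.097] x,z 0.122 -0.035
1.04 [-0.076  0.112] x,z 0.127 -0.014
1.2 [-0.058  0.121] x,z 0.101 0.005
1.4 [-0.034  0.129] x,z 0.122 0.028
1.6 [-0.009  0.131] x,z 0.114 0.052
1.8 [0.016 0.128] x,z 0.101 0.073
2 [0.04  0.121] x,z 0.084 0.092
2.2 [0.062 0.109] x,z 0.064 0.107
2.4 [0.081 0.093] x,z 0.042 0.118
2.6 [0.096 0.073] x,z 0.018 0.124
t 8.4 bind [ 0.0025 -0.1766  0.0549] F_b [-1.23 -0.28  0.93] open 0.4
toolx,y,z in binder
 [[-0.012  0.877  0.48 ]
 [ 1.     0.008  0.01 ]
 [ 0.005  0.48  -0.877]]
shift [ 0.214 -0.011  0.109]
turn [0.0017 0.0073 0.0037]
```

View pics/scene5c.png

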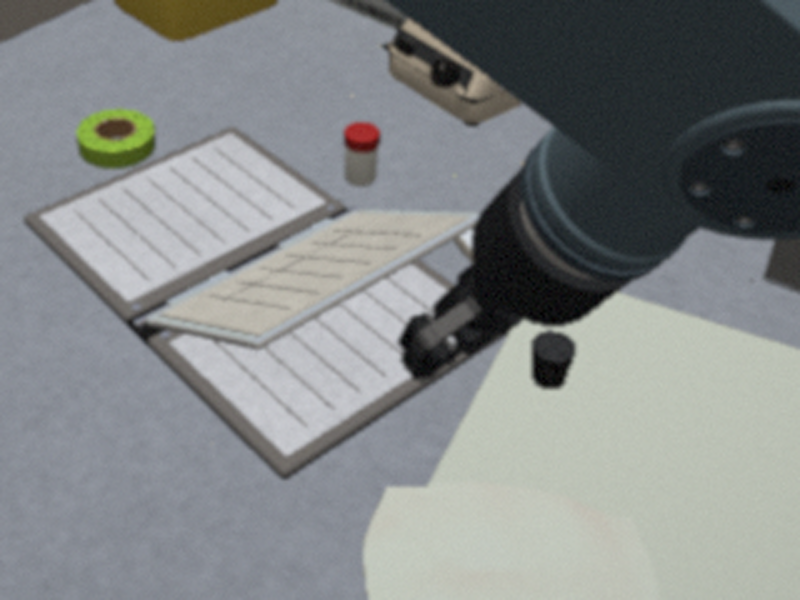

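```bash

python3 -m pendant '[[[0.07,-0.01,0.035,0.002,0.007,0.003],[0.07,0,0.035,0,0,0],[0.06,0,0.03,0,0,0],[0.06,0,-0.03,0,0,0],[0.06,0,-0.03,0,0,0]]]'
python3 - <<'E'
from arc import *
p=T(.87); to(0,p[0],p[1],.5236)
for k in ["scene","top"]:
    c=imaging.camera(k); cv2.imwrite(f"pics/{k}6.png",c["pixels"])
a=cv2.imread("pics/scene6.png")[150:390,150:470];cv2.imwrite("pics/scene6c.png",cv2.resize(a,(800,600),interpolation=cv2.INTER_CUBIC))
E
```

```text
time_s: 9.12
eef_pos: [0.4852, -0.0539, 0.085]
eef_rot: [-0.16, 0.745, 0.616, 0.2]
wrist_force: [-0.1, -0.8, -0.6]
opening: 0.402
t 9.12 bind [ 0.0033 -0.1162  0.085 ] F_b [ 0.06 -0.81 -0.6 ] open 0.402
toolx,y,z in binder
 [[-0.005  0.869  0.496]
 [ 1.     0.001  0.007]
 [ 0.006  0.496 -0.869]]
shift [ 0.118 -0.016 -0.003]
turn [0.0019 0.0016 0.0014]
```

View pics/scene6c.png

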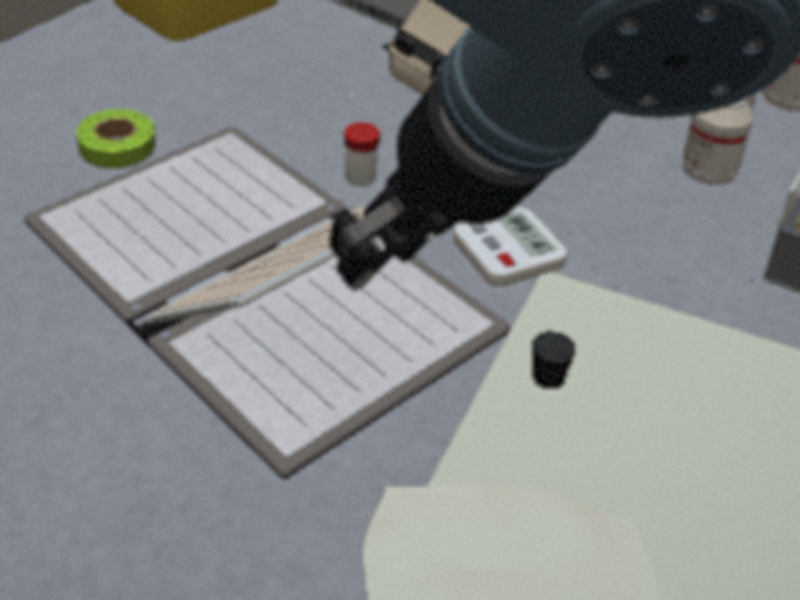

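The leaf is rising on the finger sides (edge now about (240,295) in the crop), with small force and the binder in place. Continuing along the arc.

```bash

python3 -m pendant '[[[0.06,-0.016,0.01,0.002,0,0],[0.06,0,0.005,0,0,0],[0.06,0,0,0,0,0],[0.06,0,0,0,0,0]]]'
python3 - <<'E'
from arc import *
p=T(1.2); to(0,p[0],p[1],.5236)
for k in ["scene","top"]:
    c=imaging.camera(k); cv2.imwrite(f"pics/{k}7.png",c["pixels"])
a=cv2.imread("pics/scene7.png")[150:390,150:470];cv2.imwrite("pics/scene7c.png",cv2.resize(a,(800,600),interpolation=cv2.INTER_CUBIC))
E
```

```text
time_s: 9.72
eef_pos: [0.4915, -0.0099, 0.1083]
eef_rot: [-0.161, 0.745, 0.617, 0.198]
wrist_force: [-0.5, -2.0, 0.2]
opening: 0.4
t 9.72 bind [ 0.0011 -0.0718  0.1083] F_b [-0.08 -2.05  0.15] open 0.4
toolx,y,z in binder
 [[-0.005  0.869  0.494]
 [ 1.     0.003  0.005]
 [ 0.003  0.494 -0.869]]
shift [ 0.094 -0.005 -0.022]
turn [0.0009 0.0021 0.0015]
```

View pics/scene7c.png

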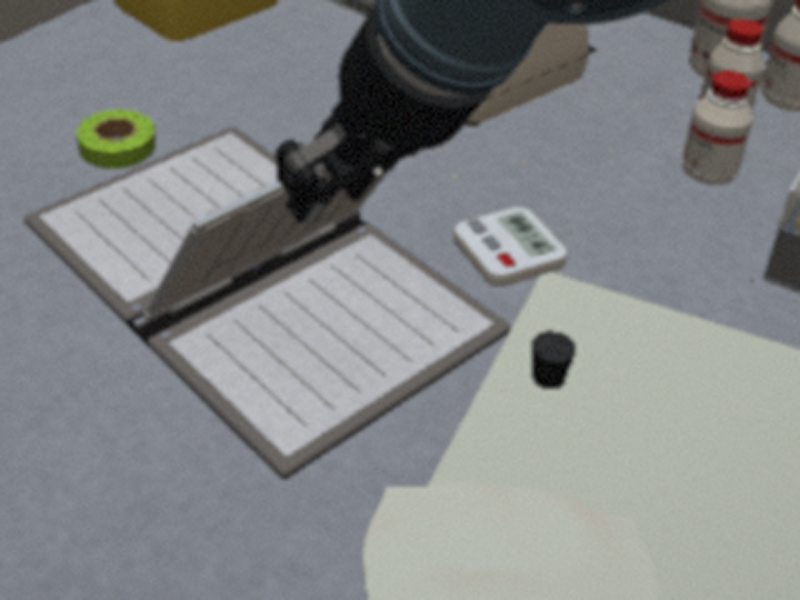

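```bash

python3 -m pendant '[[[0.05,0,-0.01,0,0,0],[0.05,0,-0.005,0,0,0],[0.06,0,0.014,0,0,0],[0.06,0,0.014,0,0,0],[0.06,0,0.026,0,0,0],[0.06,0,0.026,0,0,0],[0.05,0,0.036,0,0,0],[0.05,0,0.036,0,0,0]]]'
python3 - <<'E'
from arc import *
p=T(2); to(0,p[0],p[1],.5236)
for k in ["scene","top"]:
    c=imaging.camera(k); cv2.imwrite(f"pics/{k}8.png",c["pixels"])
a=cv2.imread("pics/scene8.png")[150:390,150:470];cv2.imwrite("pics/scene8c.png",cv2.resize(a,(800,600),interpolation=cv2.INTER_CUBIC))
E
```

```text
time_s: 10.82
eef_pos: [0.5086, 0.0853, 0.1292]
eef_rot: [-0.162, 0.744, 0.617, 0.198]
wrist_force: [-0.2, -1.0, -0.4]
opening: 0.396
t 10.82 bind [-0.0002  0.0249  0.1292] F_b [ 0.03 -0.99 -0.38] open 0.396
toolx,y,z in binder
 [[-0.005  0.869  0.495]
 [ 1.     0.004  0.004]
 [ 0.001  0.495 -0.869]]
shift [0.044 0.001 0.073]
turn [0.0005 0.0018 0.0017]
```

View pics/scene8c.png

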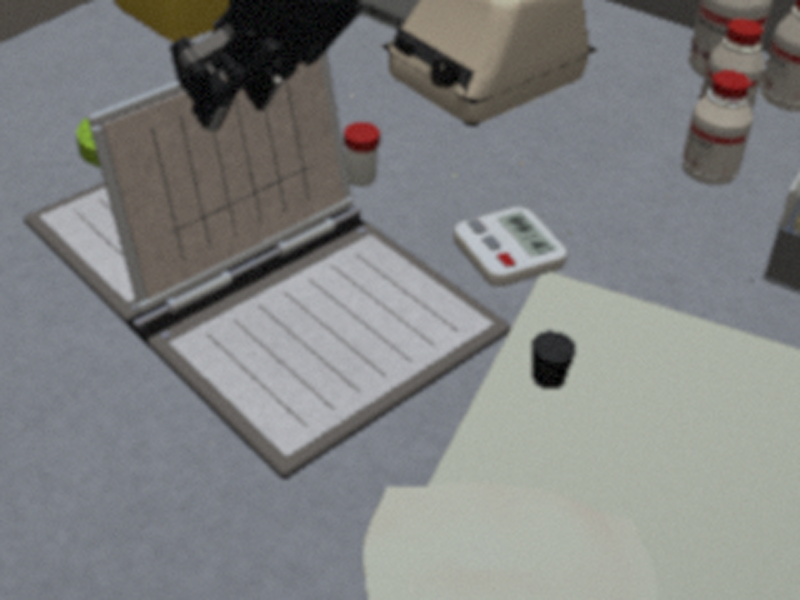

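Past upright, with the tips near the upper edge of the underside card. Continue down the left side.

```bash

python3 -m pendant '[[[0.03,0,0.04,0,0,0],[0.02,0,0.045,0,0,0],[0.035,0,0.055,0,0,0],[0.03,0,0.06,0,0,0],[0.022,0,0.06,0,0,0],[0.02,0,0.06,0,0,0],[0.01,0,0.06,0,0,0],[0.008,0,0.06,0,0,0]]]'
python3 - <<'E'
from arc import *
p=T(2.6); to(0,p[0],p[1],.5236)
for k in ["scene","top"]:
    c=imaging.camera(k); cv2.imwrite(f"pics/{k}9.png",c["pixels"])
a=cv2.imread("pics/scene9.png")[150:390,150:470];cv2.imwrite("pics/scene9c.png",cv2.resize(a,(800,600),interpolation=cv2.INTER_CUBIC))
E
```

```text
time_s: 11.92
eef_pos: [0.5235, 0.1631, 0.066]
eef_rot: [-0.162, 0.744, 0.617, 0.199]
wrist_force: [0.6, -1.5, 0.6]
opening: 0.402
t 11.93 bind [-0.0004  0.1041  0.066 ] F_b [ 0.89 -1.34  0.63] open 0.402
toolx,y,z in binder
 [[-0.005  0.868  0.496]
 [ 1.     0.004  0.004]
 [ 0.001  0.496 -0.868]]
shift [-0.018  0.002 -0.05 ]
turn [0.0004 0.0016 0.0017]
```

View pics/scene9c.png

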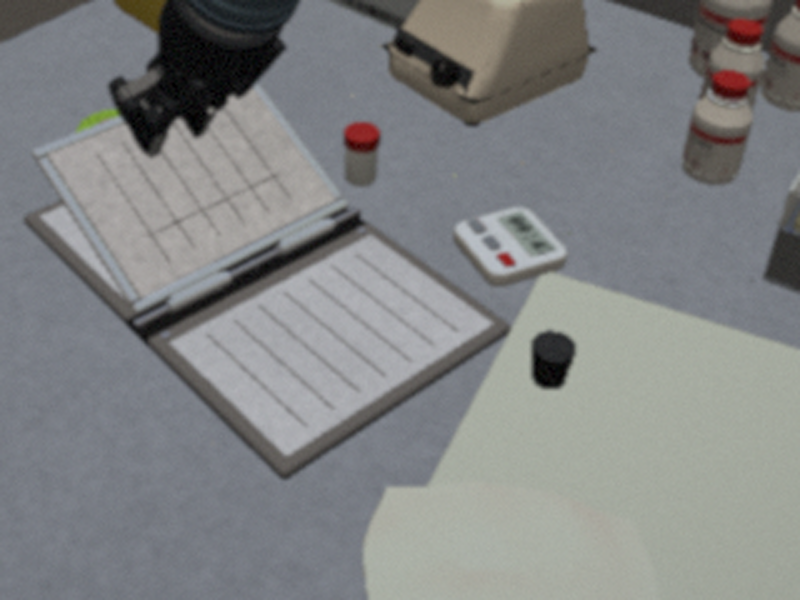

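```bash

python3 -m pendant '[[[-0.01,0,0.05,0,0,0],[-0.016,0,0.048,0,0,0],[-0.018,0,0.045,0,0,0],[-0.018,0,0.04,0,0,0]]]'
python3 - <<'E'
from arc import *
to(0,.115,.018,.5236)
for k in ["scene","top"]:
    c=imaging.camera(k); cv2.imwrite(f"pics/{k}10.png",c["pixels"])
a=cv2.imread("pics/scene10.png")[150:390,150:470];cv2.imwrite("pics/scene10c.png",cv2.resize(a,(800,600),interpolation=cv2.INTER_CUBIC))
E
```

```text
time_s: 12.52
eef_pos: [0.5248, 0.171, 0.0259]
eef_rot: [-0.163, 0.744, 0.617, 0.199]
wrist_force: [-0.0, -0.0, 0.9]
opening: 0.4
t 12.53 bind [-0.0007  0.1121  0.0259] F_b [-0.04 -0.03  0.94] open 0.4
toolx,y,z in binder
 [[-0.005  0.868  0.497]
 [ 1.     0.004  0.003]
 [ 0.     0.497 -0.868]]
shift [-0.007  0.003  0.041]
turn [0.0001 0.0013 0.0016]
```

View pics/scene10c.png

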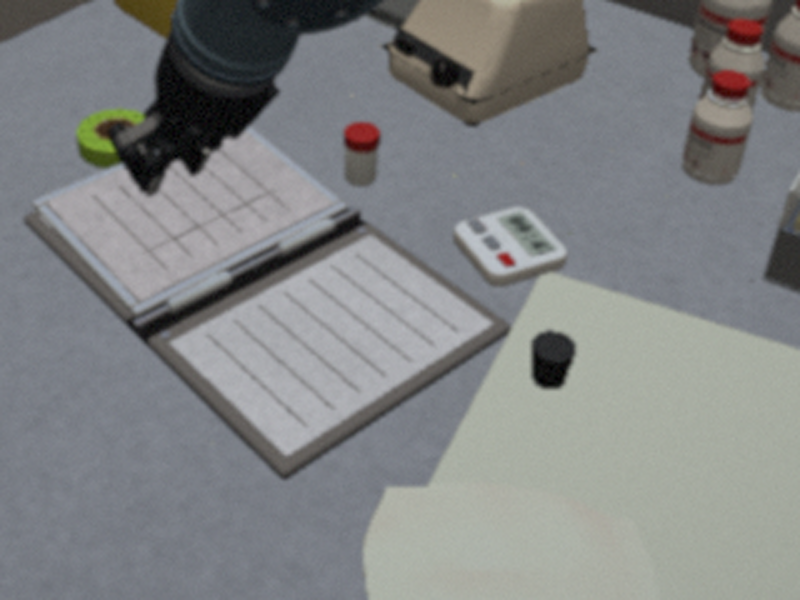

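```bash

python3 -m pendant '[[[-0.008,0,0.013,0,0,0],[-0.008,0,0.013,0,0,0],[0,0,0,0,0,0]]]'
python3 -c "
from arc import *
st()"
python3 -m pendant '[[[-0.008,0,0.013,0,0,0],[-0.008,0,0.013,0,0,0]]]'
python3 -c "
from arc import *
st()"
```

```text
time_s: 13.0
eef_pos: [0.5243, 0.1706, 0.0191]
eef_rot: [-0.163, 0.744, 0.617, 0.198]
wrist_force: [-0.5, 0.6, -0.1]
opening: 0.403
t 13.0 bind [-0.0011  0.1116  0.0191] F_b [-0.65  0.54 -0.1 ] open 0.403
toolx,y,z in binder
 [[-0.004  0.868  0.496]
 [ 1.     0.004  0.002]
 [-0.001  0.496 -0.868]]
time_s: 13.25
eef_pos: [0.5251, 0.1708, 0.0164]
eef_rot: [-0.164, 0.743, 0.617, 0.2]
wrist_force: [-19.7, -14.1, 45.1]
opening: 0.403
t 13.25 bind [-0.0003  0.112   0.0164] F_b [-16.66 -17.56  45.08] open 0.403
toolx,y,z in binder
 [[-0.007  0.866  0.5  ]
 [ 1.     0.006  0.002]
 [-0.001  0.5   -0.866]]
```

The press stopped hard, with about 45 N up, so the leaf is at its stop. Retreating along the fingers and then looking.

```bash

python3 -m pendant '[[[0.01,0,-0.03,0,0,0],[0.02,0,-0.15,0,0,0],[0,0,-0.25,0,0,0],[0,0,-0.25,0,0,0],[0,0,-0.25,0,0,0],[0,0,-0.2,0,0,0],[-0.1,-0.2,-0.1,0,0,0],[-0.1,-0.2,-0.1,0,0,0],[0,0,0,0,0,0]]]'
python3 - <<'E'
from arc import *
st()
for k in ["scene","top"]:
    c=imaging.camera(k); cv2.imwrite(f"pics/{k}11.png",c["pixels"])
a=cv2.imread("pics/scene11.png")[190:340,150:350];cv2.imwrite("pics/scene11c.png",cv2.resize(a,(800,600),interpolation=cv2.INTER_CUBIC))
a=cv2.imread("pics/top11.png")[170:320,150:350];cv2.imwrite("pics/top11c.png",cv2.resize(a,(800,600),interpolation=cv2.INTER_CUBIC))
E
```

```text
time_s: 14.38
eef_pos: [0.4137, 0.0201, 0.2377]
eef_rot: [-0.161, 0.743, 0.618, 0.199]
wrist_force: [0.7, 0.1, -0.6]
opening: 0.4
t 14.38 bind [-0.081  -0.0572  0.2377] F_b [ 0.62  0.25 -0.6 ] open 0.4
toolx,y,z in binder
 [[-0.009  0.869  0.495]
 [ 1.     0.006  0.007]
 [ 0.003  0.495 -0.869]]
```

View pics/scene11c.png

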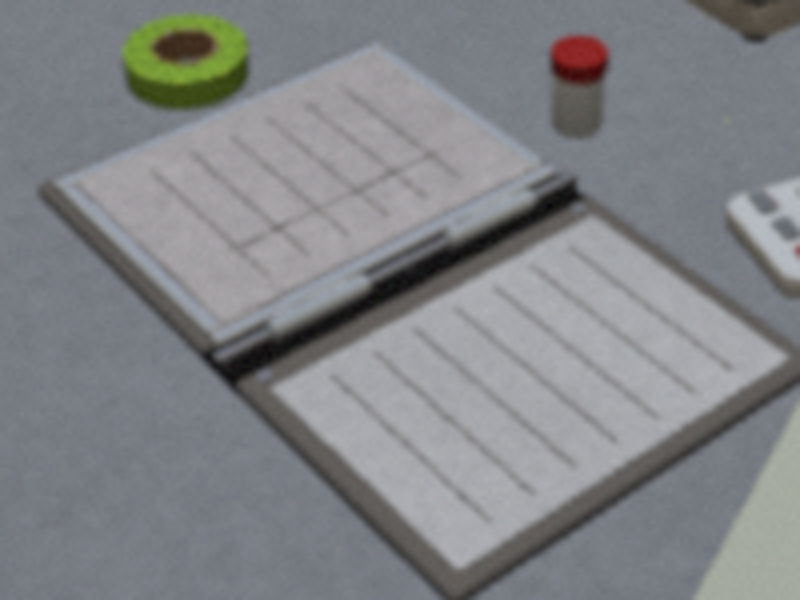

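View pics/top11c.png

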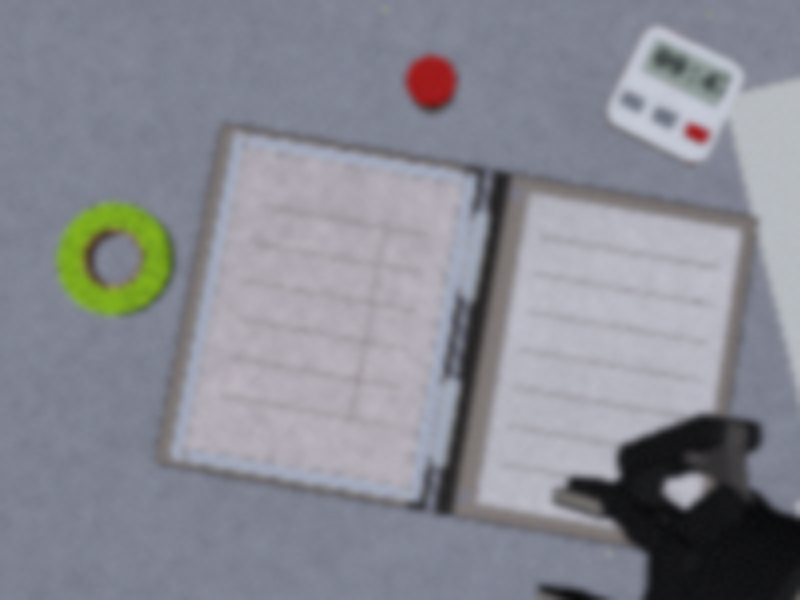

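```bash
python3 - <<'E'
from h import *
s=imaging.camera("scene");t=imaging.camera("top")
for th in (2.95,3.0,3.05,3.14):
    r=[]
    for x in (-.095,.095):
        l=np.array([0,-np.cos(th),np.sin(th)]);u=np.array([0,-np.sin(th),-np.cos(th)])
        X=M+B@(np.array([x,0,.0115])+.15*l+.003*u)
        a,b=proj(s,X);r+=[(a-150)*4,(b-190)*4];a,b=proj(t,X);r+=[(a-150)*4,(b-170)*4]
    print(th,np.round(r))
# board corners check
for x,y in ((-.1,.16),(.1,.16),(-.1,-.16)):
    a,b=proj(s,M+B@np.array([x,y,.008])); print("board",round((a-150)*4),round((b-190)*4))
E
```

```text
2.95 [ 51. 133. 166. 463. 381.  -5. 232. 123.]
3.0 [ 51. 144. 166. 461. 380.   5. 231. 125.]
3.05 [ 53. 156. 167. 460. 380.  17. 231. 126.]
3.14 [ 55. 178. 170. 458. 379.  38. 233. 129.]
board 38 183
board 376 37
board 460 597
```

```bash
python3 -c "
from bench import ctrl
print(ctrl.hand_in())"
```

```text
the job is handed in; nothing more can be done
None
```

I pushed the tape roll off the left edge of the binder with the fingers part open. Then I turned the leaf over the spine with the tool tilted 30° and pressed it down until it met its stop. The job is handed in, at about 14.5 s of the 58 s allowed; the hand-in gave no verdict.

What the last pictures showed:
- **Leaf:** its free-edge corners were at crop (62,182) and (375,45). The model predicts (55,178) and (379,38) for 3.14 rad, against (53,156) and (380,17) for 3.05 rad, so it lies flat. The same offset of a few pixels shows on the board corners, so I took it as calibration error.
- **Roll:** it lies flat on the worktop, clear of the left edge.
- **Binder, pot and timer:** they appear where they were at the start. The stopper was outside those last crops; it was in place in the views while the leaf was being turned.
- **Arm:** it was clear of everything.

The final press was firmer than I meant. The wrist force read about 45 N upward and 51 N in all, against the 120 N limit. It was on the fingertips; the binder did not visibly move.

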